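Close a pylon length gauge by one notch

ROBOT

A 7-joint arm with a two-finger parallel gripper is mounted at the origin on the work surface. World frame = base frame: x ahead of the robot, y to its left, z up, the work surface at z = 0. Lengths are in mm, angles in degrees, forces in N, time in s.
With the tool pointing down it reaches from about 400 to 875 mm from the base axis. Payload 19.3 kg.
Tool frame: the origin (TCP) lies on the centre line of the jaws, within the pads' length; the fingertips stand 25 mm ahead of it and the grasp point (between the pads) lies 6 mm ahead of it; z points along the fingers, y is the direction in which the jaws open and shut (so a half turn about z gives the same grasp; the last joint's range is limited). The gripper opens to 85 mm and grips with 20 to 120 N. Pads are 22 mm wide; open, the fingers measure 114 mm over their backs; the gripper's body (76 mm by 85 mm) begins 54 mm behind the grasp point. The pads swing forward as they close: fully open they stand 13 mm farther back than shut.
Start: joints at [-73.751, 29.874, -2.08, 91.645, 1.215, 58.505, -6.463], TCP at [216.559, 586.274, 256.291] pointing down, gripper open.
Joint ranges: [-166.77, 166.77], [-17.47, 122.26], [-85.68, 81.53], [9.62, 139.38], [-72.42, 252.41], [9.2, 110.78], [-144.41, 144.41]. Speed limits (degrees/s): [108.29, 108.29, 136.94, 136.94, 172.46, 172.46, 172.46].

INTERFACE

Orientations are given as a 3x3 rotation matrix whose columns are the frame's x, y, z axes.
In Python, from rig import ctrl gives the robot as it stands.
- The arm moves only by the tool step_arm, never from a script. Its argument "plan" is a list of rows, each an object of numbers: "rx", "ry", "rz": the turn, a rotation vector about the world's x, y, z in degrees; "dx", "dy", "dz": the shift along the world's x, y, z in mm; "fingers": the closure, from 0 (fully open) to 1 (shut). In form: [{"rx": .., "ry": .., "rz": .., "dx": .., "dy": .., "dz": .., "fingers": ..}, ...]. A call has exactly 8 rows; each row shifts and turns the commanded pose from where the row before left it; what a row does not reach is not made up. A row lasts 1/10 s, in which the tool goes at most 50 mm and 8.59 degrees, less where a joint would pass 70% of its speed; a pose out of reach is approached as far as the arm can. A call is refused whole if a number of a shift passes 50 or a number of a turn 8.59, either way. A call with a gripper value outside its range is refused whole. The fingers move at their own pace and stop on an object; "force" is the grip in N (left out, the last holds). Time passes only in rows, so rows that do not move let the fingers close, or fill a call up. It gives the time, the measured TCP pose, the force and the opening at its end, in the units of the state.
- ctrl.sense(): the state, without advancing time (a new reading comes with each control period).
- ctrl.capture(name): name is "side" or "top" or "wrist"; returns the picture (400x640x3 uint8, red, green, blue); there is no depth.
- ctrl.get_calibration(name): a dict with "mtx" (3x3 intrinsics, pixels), "camera_from_world" (4x4, takes a point from world to camera coordinates). Camera axes: x right, y down, z forward; pixel columns grow to the right and rows downward; lengths in mm; the calibration is good to about 2 mm. A picture is of the moment at which its call begins: read the wrist's pose just before it. get_calibration takes no time and is no camera call; for the wrist camera it gives the pose at the moment of the call.
- ctrl.hand_in(): hands the job in, once; it reports no verdict.
The state is a dict: "time": time; "joints": joint angles; "qvel": joint speeds; "effort": joint torques, N m; "eef_pos": TCP position; "eef_rot": TCP orientation; "contact_force": force on the tool from outside, world axes, zero at the start; "torque": the same for the moment, N m; "finger_gap": finger opening in mm.
Only numpy, scipy, OpenCV 4.12 (cv2) and the standard library are available. Lean on these libraries where they do the work, as an engineer would, in place of code of your own. Each camera call takes 0.05 s, during which the arm holds its last target.

TASK

Two length gauges stand on the bench. On the one with a steel tube clamped in its end post, squeeze the spring latch tab of the sliding stop, slide the stop to the next notch towards the tube, and let go so that the tab springs out and the stop is locked there. Leave the stop of the empty gauge in its notch.

Things in the scene. Friction and masses are not known exactly. Their poses are not given: they have to be found in the camera images.
- stop_grip (a point): Squeeze point, 66 mm above the bench, moving with the stop: z up, y along the rail to the tube, x across. On a flat saddle (72 x 70 mm, top 39 mm high) stand a black grip, outer face at x +13.5 mm, and a steel latch tab, outer face at x -30.5 mm released, -13.5 mm squeezed (44, then 27 mm across). Both 24 mm long in y, tops 85 mm high. A 50 mm wide stop plate (top 81 mm) stands at y 36 to 42 mm.
- stop (a joint): Stop of the gauge with the tube: m along the rail, 0 in its first notch, growing towards the tube. The next notch is at 0.050; hard limit 0.053, where the stop plate meets the tube. Tab out: locked, 1.5 mm play. Tab squeezed: slides with about 1 N. Notches are flared: let go within 12 mm of one and the spring draws the stop in. Base 80 x 300 x 18 mm, fixed; tube 30 mm thick, axis 58 mm high.
- tab (a joint): How far the latch tab of that stop is squeezed across the rail towards the black grip, in m: 0 sprung out (latched), 0.017 fully squeezed; past 0.010 the stop is free. The spring takes 8 N at 0 and 15 N fully squeezed, and brings the tab back when let go.
- spare_stop (a joint): Stop of the second gauge, of the same make but without a tube (an end post 100 mm high stands at the +y end of both): m along its rail, 0 in the notch where it starts and has to stay. That gauge is fixed within 30 degrees of parallel, about 0.2 m nearer to or farther from the robot.

How it is judged:
By the outcome, as a careful person would: the job done as asked, in the order asked, and still so for the second after the job is handed in, with the robot touching nothing.
It also fails if it takes over 29 s, if anything falls off the work surface, if the arm or the gripper's body presses on something with over 40 N, if the wrist force passes 120 N, or if a joint passes its speed limit or range.

## Working session

There is one attempt and no reset: what is moved stays moved. The work goes in short steps, Python scripts to look and compute and a tool call to move; the robot and the scene stay as the last step left them, time stands still between calls to the robot, and variables do not carry over. Pictures are saved under pics/ and viewed, and the job is handed in when it is done.

Besides the shell and the picture viewer there is one more tool, called after "Emit:" as name([rows], argument=value, ...), one row to a line, values as JSON. step_arm: Moves the arm, as the interface text tells. Its arguments: {"type":"object","properties":{"plan":{"type":"array"},"force":{"type":"number"}},"required":["plan"]}

```bash
ls; mkdir -p pics
cat > h.py <<'E'
import numpy as np, cv2
from rig import ctrl
def snap(n,f):
    c=ctrl.get_calibration(n); im=np.array(ctrl.capture(n)); cv2.imwrite(f'pics/{f}.png',im[:,:,::-1]); np.savez(f'pics/{f}.npz',im=im,K=np.array(c['mtx']),T=np.array(c['camera_from_world'])); return im
def load(f):
    d=np.load(f'pics/{f}.npz'); return d['im'],d['K'],d['T']
def ray(K,T,u,v):
    R=T[:3,:3]; t=T[:3,3]; d=R.T@np.linalg.inv(K)@np.array([u,v,1.]); return -R.T@t, d/np.linalg.norm(d)
def onplane(f,u,v,z):
    _,K,T=load(f); o,d=ray(K,T,u,v); return o+d*(z-o[2])/d[2]
def proj(f,p):
    _,K,T=load(f); q=K@(T[:3,:3]@np.array(p,float)+T[:3,3]); return q[:2]/q[2]
def tri(obs):
    A=np.zeros((3,3));b=np.zeros(3)
    L=[]
    for f,u,v in obs:
        _,K,T=load(f);o,d=ray(K,T,u,v);P=np.eye(3)-np.outer(d,d);A+=P;b+=P@o;L.append((o,P))
    x=np.linalg.solve(A,b); return x,[np.linalg.norm(P@(x-o)) for o,P in L]
E
python3 - <<'E'
from h import *
np.set_printoptions(suppress=True,precision=2)
for n in('top','side','wrist'): snap(n,n+'0')
s=ctrl.sense(); print(s)
for n in('top','side','wrist'):
    _,K,T=load(n+'0'); print(n,K.tolist(),-T[:3,:3].T@T[:3,3],T[:3,:3])
E
```

```text
pics
{'time': 0.15, 'joints': array([-73.75,  29.9 ,  -2.08,  91.67,   1.22,  58.5 ,  -6.46]), 'qvel': array([-0.13, -0.06, -0.02, -0.06,  0.02, -0.04, -0.04]), 'effort': array([  0.  , -92.74,   1.98, -37.01,   0.02,   0.01,   0.  ]), 'eef_pos': array([216.49, 586.06, 255.86]), 'eef_rot': array([[-0.94,  0.35, -0.  ],
       [ 0.35,  0.94, -0.  ],
       [-0.  , -0.  , -1.  ]]), 'contact_force': array([-0.24, -0.96,  0.14]), 'torque': array([ 0.04,  0.01, -0.04]), 'finger_gap': 85.50708973606281}
top [[512.7680221256327, 0.0, 326.10170451186616], [0.0, 512.7680221256327, 201.45603278282786], [0.0, 0.0, 1.0]] [469.31 -42.06 805.86] [[-0.02 -1.   -0.01]
 [-0.99  0.02 -0.12]
 [ 0.12  0.   -0.99]]
side [[376.6431798757834, 0.0, 321.45462066579483], [0.0, 376.6431798757834, 194.42826203331418], [0.0, 0.0, 1.0]] [ 206.32 -453.97  388.03] [[ 0.79 -0.61  0.02]
 [-0.28 -0.4  -0.87]
 [ 0.54  0.69 -0.49]]
wrist [[283.35186193380366, 0.0, 321.946751834368], [0.0, 283.35186193380366, 201.3753390421648], [0.0, 0.0, 1.0]] [137.65 615.62 373.02] [[ 0.35  0.94 -0.  ]
 [ 0.89 -0.33  0.32]
 [ 0.3  -0.11 -0.95]]
```

View pics/top0.png

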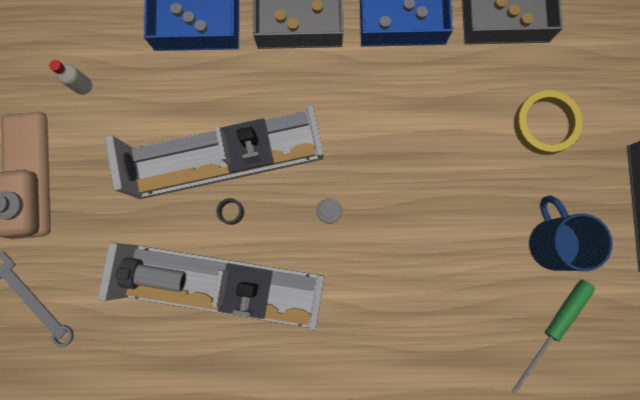

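View pics/side0.png

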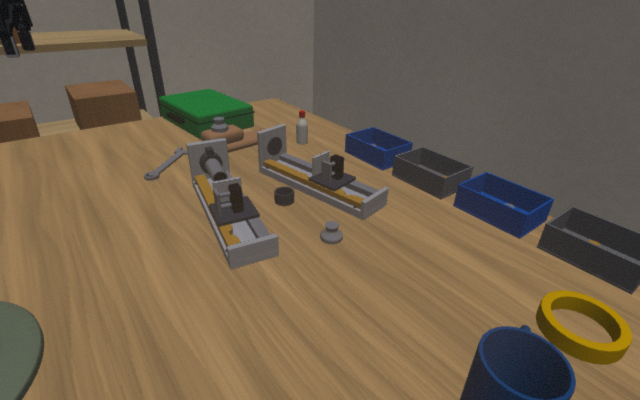

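View pics/wrist0.png

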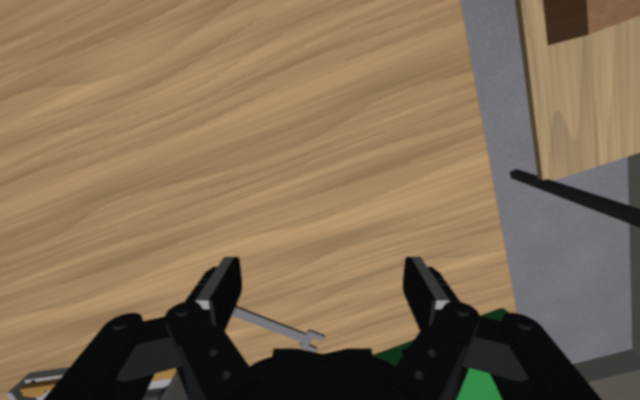

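The top picture shows the tube gauge nearer the robot, at pixels (105..320, 245..325). Its black grip is at about (246,290), and its tab at about (242,310). I'll zoom in.

Run:
```python
from h import *
im,_,_=load('top0'); cv2.imwrite('pics/topz.png',cv2.resize(im[235:335,95:330,::-1],None,fx=3.4,fy=3.4,interpolation=cv2.INTER_CUBIC))
im,_,_=load('side0'); cv2.imwrite('pics/sidez.png',cv2.resize(im[130:265,180:290,::-1],None,fx=4.4,fy=4.4,interpolation=cv2.INTER_CUBIC))
```

```text
(no output)
```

View pics/topz.png

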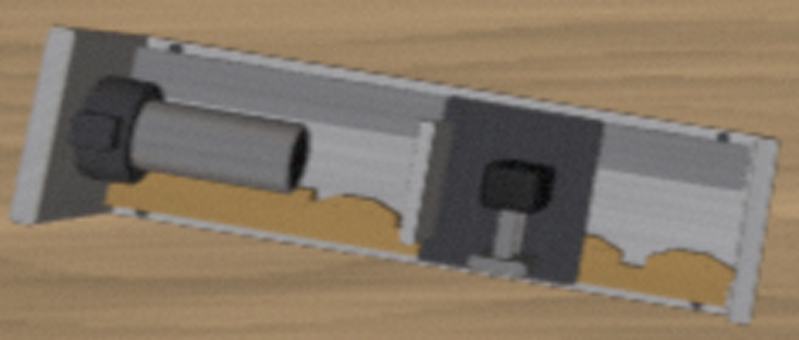

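View pics/sidez.png

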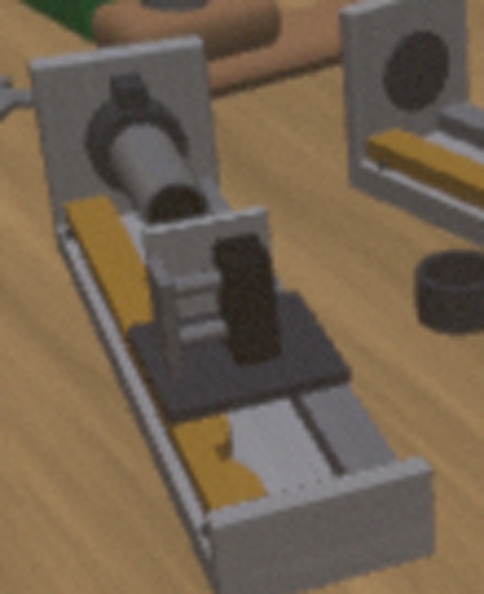

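Run:
```python
from h import *
np.set_printoptions(suppress=True,precision=1)
t=lambda x,y:('top0',95+(x+.5)/3.4-.5,235+(y+.5)/3.4-.5)
s=lambda x,y:('side0',180+(x+.5)/4.4-.5,130+(y+.5)/4.4-.5)
S=[onplane(*t(*p),39) for p in [(446,97),(606,121),(578,283),(418,262)]]
print('saddle',np.array(S),'ctr',np.mean(S,0))
for a,b in((1,0),(2,3),(3,0),(2,1)):
    d=S[a]-S[b];print(np.linalg.norm(d),np.degrees(np.arctan2(d[1],d[0])))
# end post top edge, z=100
P=[onplane(*t(*p),100) for p in [(52,27),(12,222)]]; print('post',np.array(P), np.linalg.norm(P[0]-P[1]))
# triangulate
print('post far',tri([t(60,28),s(197,40)])); print('post near',tri([t(22,221),s(33,62)]))
print('saddle near right (y-,x-)',tri([t(578,283),s(180,416)])); print('saddle y- x+',tri([t(606,121),s(349,376)]))
print('grip top y- x-',tri([t(545,210),s(228,250)]));print('grip top y-,x+',tri([t(553,165),s(268,240)]))
for z in (85,): print('grip top ctr',onplane(*t(515,182),85),'tab top ctr',onplane(*t(497,264),85))
```

```text
saddle [[474.5 111.8  39. ]
 [462.7  41.9  39. ]
 [393.6  54.5  39. ]
 [403.9 123.6  39. ]] ctr [433.7  82.9  39. ]
70.90548183309605 -99.58506810475131
69.9179657011954 -98.42906567462073
71.5858399138389 170.4724231642196
70.18139236290234 169.65573000191574
post [[505.5 259.4 100. ]
 [428.  273.  100. ]] 78.66422061310375
post far (array([504. , 257.7,  97.7]), [np.float64(1.232228133823176), np.float64(1.2322281338231682)])
post near (array([428.1, 269.2,  99.7]), [np.float64(0.1598738254733944), np.float64(0.15987382547334697)])
saddle near right (y-,x-) (array([394.3,  54.3,  36.6]), [np.float64(0.9567225260040918), np.float64(0.9567225260039861)])
saddle y- x+ (array([461.8,  42.7,  35.5]), [np.float64(1.0144756674244093), np.float64(1.0144756674244204)])
grip top y- x- (array([426.4,  61.6,  94.1]), [np.float64(1.9944126359120424), np.float64(1.9944126359119818)])
grip top y-,x+ (array([443. ,  58.9,  94.5]), [np.float64(3.410654075708169), np.float64(3.4106540757082713)])
grip top ctr [439.1  74.2  85. ] tab top ctr [406.4  81.5  85. ]
```

Emit:
step_arm([
  {"dx": 8, "dy": -18, "rz": -3},
  {"dx": 15, "dy": -36, "rz": -5.6},
  {"dx": 15, "dy": -36, "rz": -5.6},
  {"dx": 15, "dy": -36, "rz": -5.6},
  {"dx": 15, "dy": -36, "rz": -5.6},
  {"dx": 15, "dy": -36, "rz": -5.6},
  {"dx": 15, "dy": -36, "rz": -5.6},
  {"dx": 15, "dy": -36, "rz": -5.6},
])

```text
invalid input at $.plan[0]: expected keys rx, ry, rz, dx, dy, dz, fingers
```

Emit:
step_arm([
  {"dx": 15, "dy": -36, "rz": -5.6},
  {"dx": 15, "dy": -36, "rz": -5.6},
  {"dx": 15, "dy": -36, "rz": -5.6},
  {"dx": 15, "dy": -36, "rz": -5.6},
  {"dx": 15, "dy": -36, "rz": -5.6},
  {"dx": 15, "dy": -36, "rz": -5.6},
  {"dx": 15, "dy": -36, "rz": -5.6},
  {"dx": 13, "dy": -24, "rz": -3},
])

```text
invalid input at $.plan[0]: expected keys rx, ry, rz, dx, dy, dz, fingers
```

Run:
```python
from h import *
np.set_printoptions(suppress=True,precision=2)
s=ctrl.sense(); print(s['time'],s['joints'],s['qvel'],s['eef_pos'],s['eef_rot'],s['contact_force'])
snap('wrist','w1')
s=ctrl.sense();print(s['eef_pos'])
```

```text
0.15 [-73.75  29.9   -2.08  91.67   1.22  58.5   -6.46] [-0.13 -0.06 -0.02 -0.06  0.02 -0.04 -0.04] [216.49 586.06 255.86] [[-0.94  0.35 -0.  ]
 [ 0.35  0.94 -0.  ]
 [-0.   -0.   -1.  ]] [-0.24 -0.96  0.14]
[216.52 586.14 255.97]
```

View pics/w1.png

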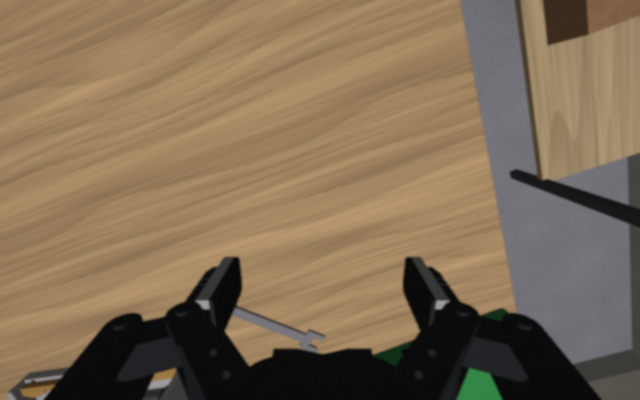

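Both calls were refused because each row needs all seven keys. The picture is unchanged from the first wrist view. I'll resend with the full keys.

Emit:
step_arm([
  {"rx": 0, "ry": 0, "dz": 0, "fingers": 0, "dx": 8, "dy": -18, "rz": -3},
  {"rx": 0, "ry": 0, "dz": 0, "fingers": 0, "dx": 15, "dy": -36, "rz": -5.6},
  {"rx": 0, "ry": 0, "dz": 0, "fingers": 0, "dx": 15, "dy": -36, "rz": -5.6},
  {"rx": 0, "ry": 0, "dz": 0, "fingers": 0, "dx": 15, "dy": -36, "rz": -5.6},
  {"rx": 0, "ry": 0, "dz": 0, "fingers": 0, "dx": 15, "dy": -36, "rz": -5.6},
  {"rx": 0, "ry": 0, "dz": 0, "fingers": 0, "dx": 15, "dy": -36, "rz": -5.6},
  {"rx": 0, "ry": 0, "dz": 0, "fingers": 0, "dx": 15, "dy": -36, "rz": -5.6},
  {"rx": 0, "ry": 0, "dz": 0, "fingers": 0, "dx": 15, "dy": -36, "rz": -5.6},
])

```text
time: 1.0
eef_pos: [329.9, 314.7, 256.3]
eef_rot: [[-0.459, 0.889, 0.0], [0.889, 0.459, 0.0], [0.0, 0.0, -1.0]]
contact_force: [1.1, 1.0, 0.6]
finger_gap: 85.5
```

Emit:
step_arm([
  {"rx": 0, "ry": 0, "dz": 0, "fingers": 0, "dx": 15, "dy": -36, "rz": -5.6},
  {"rx": 0, "ry": 0, "dz": 0, "fingers": 0, "dx": 15, "dy": -36, "rz": -5.6},
  {"rx": 0, "ry": 0, "dz": 0, "fingers": 0, "dx": 15, "dy": -36, "rz": -5.6},
  {"rx": 0, "ry": 0, "dz": 0, "fingers": 0, "dx": 15, "dy": -36, "rz": -5.6},
  {"rx": 0, "ry": 0, "dz": 0, "fingers": 0, "dx": 15, "dy": -36, "rz": -5.6},
  {"rx": 0, "ry": 0, "dz": 0, "fingers": 0, "dx": 15, "dy": -36, "rz": -5.6},
  {"rx": 0, "ry": 0, "dz": 0, "fingers": 0, "dx": 15, "dy": -36, "rz": -5.6},
  {"rx": 0, "ry": 0, "dz": 0, "fingers": 0, "dx": 13, "dy": -24, "rz": -3},
])

```text
time: 1.8
eef_pos: [448.0, 37.9, 256.5]
eef_rot: [[0.259, 0.966, 0.0], [0.966, -0.259, -0.0], [-0.0, 0.0, -1.0]]
contact_force: [0.9, 0.4, 0.6]
finger_gap: 85.2
```

Run:
```python
from h import *
np.set_printoptions(suppress=True,precision=2)
s=ctrl.sense(); print(s['time'],s['joints'],s['qvel'],s['eef_pos'],s['eef_rot'],s['contact_force'])
snap('wrist','w2')
s=ctrl.sense();print(s['eef_pos'])
```

```text
1.8 [-35.62  15.26  28.16 117.99  -9.48  48.86 -17.02] [ 26.63  12.27  10.4  -13.06 -10.21   4.09  15.14] [447.95  37.87 256.48] [[ 0.26  0.97  0.  ]
 [ 0.97 -0.26 -0.  ]
 [-0.    0.   -1.  ]] [0.91 0.38 0.56]
[449.49  35.14 256.65]
```

View pics/w2.png

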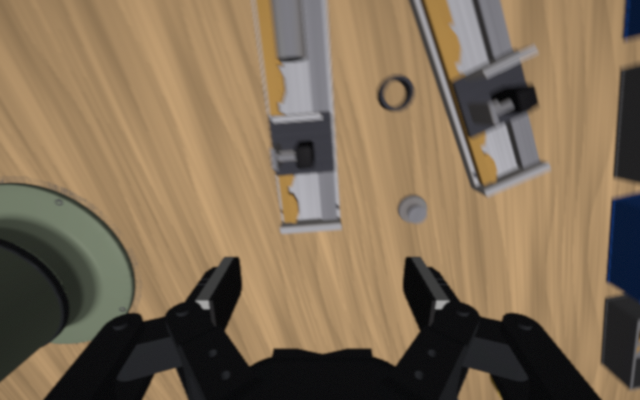

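The gauge is left of centre, with the grip at about (305,153) in the wrist picture. I'll correct the position and yaw and take a still view.

Emit:
step_arm([
  {"rx": 0, "ry": 0, "dz": 0, "fingers": 0, "dx": -9, "dy": 20, "rz": 2.8},
  {"rx": 0, "ry": 0, "dz": 0, "fingers": 0, "dx": -9, "dy": 20, "rz": 2.8},
  {"rx": 0, "ry": 0, "dz": 0, "fingers": 0, "dx": 0, "dy": 0, "rz": 0},
  {"rx": 0, "ry": 0, "dz": 0, "fingers": 0, "dx": 0, "dy": 0, "rz": 0},
  {"rx": 0, "ry": 0, "dz": 0, "fingers": 0, "dx": 0, "dy": 0, "rz": 0},
  {"rx": 0, "ry": 0, "dz": 0, "fingers": 0, "dx": 0, "dy": 0, "rz": 0},
  {"rx": 0, "ry": 0, "dz": 0, "fingers": 0, "dx": 0, "dy": 0, "rz": 0},
  {"rx": 0, "ry": 0, "dz": 0, "fingers": 0, "dx": 0, "dy": 0, "rz": 0},
])

```text
time: 2.65
eef_pos: [429.6, 80.0, 256.3]
eef_rot: [[0.158, 0.987, 0.0], [0.987, -0.158, -0.0], [-0.0, 0.0, -1.0]]
contact_force: [-0.4, -0.8, -0.3]
finger_gap: 85.1
```

Run:
```python
from h import *
np.set_printoptions(suppress=True,precision=2)
s=ctrl.sense(); print(s['time'],s['joints'],s['qvel'],s['eef_pos'],s['eef_rot'],s['contact_force'])
im=snap('wrist','w3')
cv2.imwrite('pics/w3z.png',cv2.resize(im[100:300,240:400,::-1],None,fx=3,fy=3,interpolation=cv2.INTER_CUBIC))
```

```text
2.65 [-40.06  13.74  25.91 119.53  -7.98  48.35 -18.59] [-0.06 -0.05 -0.17 -0.07 -0.11  0.03 -0.07] [429.64  80.04 256.28] [[ 0.16  0.99  0.  ]
 [ 0.99 -0.16 -0.  ]
 [-0.    0.   -1.  ]] [-0.4  -0.81 -0.33]
```

View pics/w3.png

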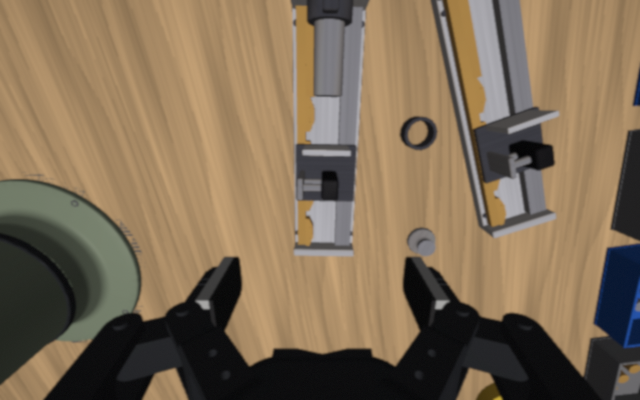

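View pics/w3z.png

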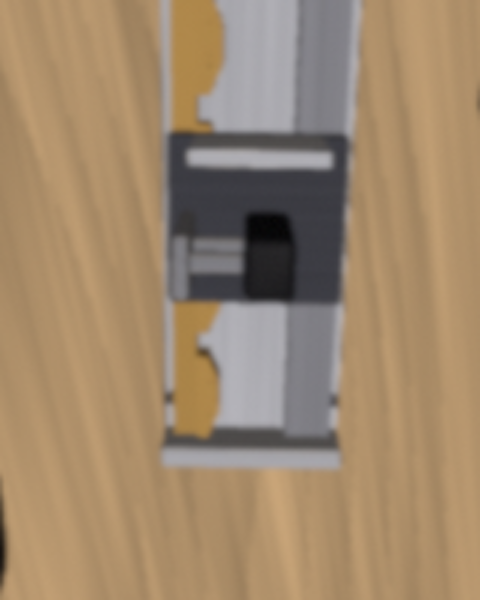

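The still wrist view, zoomed, shows the grip top at x 246–294 and y 240–300, the tab top at x 174–188 and y 236–298, and the plate top at (187..333, 150..168).

Run:
```python
from h import *
np.set_printoptions(suppress=True,precision=1)
w=lambda x,y:('w3',240+(x+.5)/3-.5,100+(y+.5)/3-.5)
t=lambda x,y:('top0',95+(x+.5)/3.4-.5,235+(y+.5)/3.4-.5)
s=lambda x,y:('side0',180+(x+.5)/4.4-.5,130+(y+.5)/4.4-.5)
g=[onplane(*w(*p),85) for p in((246,240),(294,240),(294,298),(246,298))];print('grip',np.array(g),np.mean(g,0))
a=[onplane(*w(*p),85) for p in((174,236),(188,236),(188,298),(174,298))];print('tab',np.array(a),np.mean(a,0))
p=[onplane(*w(*q),81) for q in((187,148),(333,150),(333,168),(187,166))];print('plate',np.array(p),np.mean(p,0))
S=[onplane(*w(*q),39) for q in((168,132),(349,135),(342,302),(170,299))];print('saddle',np.array(S),np.mean(S,0))
for n,q in(('plate',p),('saddle',S),('grip',g)): d=q[1]-q[0];print(n,'x-axis angle',np.degrees(np.arctan2(d[1],d[0])),np.linalg.norm(d))
for n,q in(('saddle',S),):
  for i,j in((3,0),(2,1)): d=q[j]-q[i];print('y ang',np.degrees(np.arctan2(d[1],d[0])),np.linalg.norm(d))
# heights: triangulate w3-top
print('plate ends',tri([w(187,157),t(412,243)]),tri([w(333,159),t(428,122)]))
print('grip ctr',tri([w(270,269),t(514,185)]),'tab',tri([w(181,267),t(497,264)]))
print('saddle crn y+x+',tri([w(349,135),t(446,97)]),'y-x-',tri([w(170,299),t(578,283)]))
# base edges z=18 bottom end y-
b=[onplane(*w(*q),30) for q in((163,467),(340,467))];d=b[1]-b[0];print(np.degrees(np.arctan2(d[1],d[0])))
```

```text
grip [[429.4  89.9  85. ]
 [445.9  87.3  85. ]
 [442.9  66.2  85. ]
 [426.   68.9  85. ]] [436.1  78.1  85. ]
tab [[404.8  95.3  85. ]
 [409.7  94.5  85. ]
 [405.6  72.2  85. ]
 [400.6  73.   85. ]] [405.2  83.7  85. ]
plate [[414.4 124.1  81. ]
 [463.6 115.5  81. ]
 [462.9 109.4  81. ]
 [413.3 118.   81. ]] [438.6 116.7  81. ]
saddle [[404.4 125.8  39. ]
 [473.7 113.5  39. ]
 [462.6  45.9  39. ]
 [392.4  58.5  39. ]] [433.3  85.9  39. ]
plate x-axis angle -9.881528302408194 49.938699437820226
saddle x-axis angle -10.039767267358128 70.39469790673405
grip x-axis angle -9.101789016789793 16.762028897203688
y ang 79.89243654721308 68.34927208173607
y ang 80.67400349424219 68.49759933552696
plate ends (array([413.6, 119.5,  70.1]), [np.float64(0.7382049714594492), np.float64(0.7382049714594401)]) (array([463.8, 111.7,  76.2]), [np.float64(0.24208114342319126), np.float64(0.24208114342318401)])
grip ctr (array([436.8,  75.9,  76.9]), [np.float64(0.8162870756838608), np.float64(0.8162870756839696)]) tab (array([405.3,  82.5,  80. ]), [np.float64(0.6955410193545125), np.float64(0.6955410193544052)])
saddle crn y+x+ (array([474.4, 112.8,  33.7]), [np.float64(0.1497652268654997), np.float64(0.14976522686543892)]) y-x- (array([391.9,  55.7,  30.1]), [np.float64(0.8277639915788362), np.float64(0.8277639915788456)])
-9.102412472329334
```

Plate, grip and tab agree on a squeeze point of about (432, 79), yaw -9.7°. The two-view heights come out about 5 mm below the text, within what this short baseline allows. I'll descend part way and check again.

Emit:
step_arm([
  {"rx": 0, "ry": 0, "dz": -15, "fingers": 0, "dx": 2.4, "dy": -1, "rz": -0.6},
  {"rx": 0, "ry": 0, "dz": -35, "fingers": 0, "dx": 0, "dy": 0, "rz": 0},
  {"rx": 0, "ry": 0, "dz": -35, "fingers": 0, "dx": 0, "dy": 0, "rz": 0},
  {"rx": 0, "ry": 0, "dz": -35, "fingers": 0, "dx": 0, "dy": 0, "rz": 0},
  {"rx": 0, "ry": 0, "dz": -26, "fingers": 0, "dx": 0, "dy": 0, "rz": 0},
  {"rx": 0, "ry": 0, "dz": -8, "fingers": 0, "dx": 0, "dy": 0, "rz": 0},
  {"rx": 0, "ry": 0, "dz": 0, "fingers": 0, "dx": 0, "dy": 0, "rz": 0},
  {"rx": 0, "ry": 0, "dz": 0, "fingers": 0, "dx": 0, "dy": 0, "rz": 0},
])

```text
time: 3.5
eef_pos: [432.5, 79.3, 103.2]
eef_rot: [[0.168, 0.986, 0.001], [0.986, -0.168, 0.0], [0.001, 0.001, -1.0]]
contact_force: [0.6, 0.6, -0.6]
finger_gap: 85.2
```

Run:
```python
from h import *
np.set_printoptions(suppress=True,precision=2)
s=ctrl.sense(); print(s['time'],s['qvel'],s['eef_pos'],s['eef_rot'],s['contact_force'])
im=snap('wrist','w4')
for p in((432,79,66),(432,79,85)):print(proj('w4',p))
```

```text
3.5 [-0.36 -0.81  0.08 -0.05 -0.11 -0.18  0.03] [432.51  79.29 103.25] [[ 0.17  0.99  0.  ]
 [ 0.99 -0.17  0.  ]
 [ 0.    0.   -1.  ]] [ 0.57  0.58 -0.65]
[323.68 250.04]
[323.91 266.78]
```

View pics/w4.png

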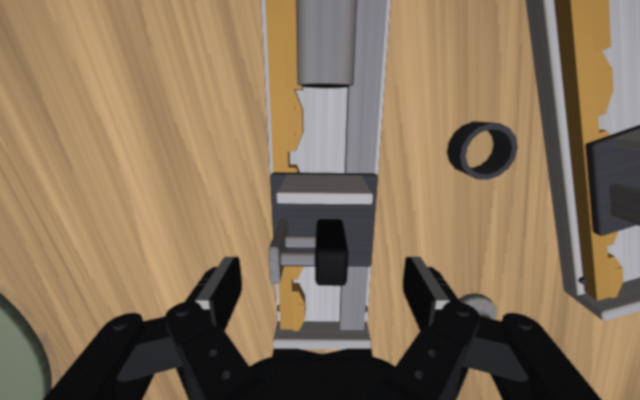

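Closer up, the grip top is at x 317–347, y 247–284, and the tab top at x 269–280, y 248–284. The plate top is at x 277–373, y 192–203.

Run:
```python
from h import *
np.set_printoptions(suppress=True,precision=1)
w=lambda x,y:('w3',240+(x+.5)/3-.5,100+(y+.5)/3-.5)
f=lambda x,y,z:onplane('w4',x,y,z)
print('grip',f(332,266,85),'tab',f(274.5,266,85),'plate',f(277,193,81),f(373,193,81),f(373,203,81),f(277,203,81))
print(tri([w(270,269),('w4',332,266)]),tri([w(181,267),('w4',274.5,266)]))
print('plate',tri([w(187,157),('w4',277,198)]),tri([w(333,159),('w4',373,198)]))
```

```text
grip [436.4  78.7  85. ] tab [405.5  84.   85. ] plate [415.  123.5  81. ] [463.7 115.2  81. ] [463.1 109.7  81. ] [413.9 118.2  81. ]
(array([436.2,  77.6,  83.1]), [np.float64(0.13623547968597569), np.float64(0.1362354796858558)]) (array([405.2,  83.6,  84.2]), [np.float64(0.07794369156984832), np.float64(0.07794369156987829)])
plate (array([414. , 120.7,  80. ]), [np.float64(0.29008386352057575), np.float64(0.29008386352050164)]) (array([463.3, 112.5,  81.3]), [np.float64(0.0893111334077565), np.float64(0.08931113340784043)])
```

Heights are confirmed from two wrist places: tops at about 84 mm and plate at 81 mm. I'll go down and squeeze.

Emit:
step_arm([
  {"rx": 0, "ry": 0, "dz": -8, "fingers": 0, "dx": -0.5, "dy": 0, "rz": 0},
  {"rx": 0, "ry": 0, "dz": -12, "fingers": 0, "dx": 0, "dy": 0, "rz": 0},
  {"rx": 0, "ry": 0, "dz": -8, "fingers": 0, "dx": 0, "dy": 0, "rz": 0},
  {"rx": 0, "ry": 0, "dz": -3, "fingers": 0, "dx": 0, "dy": 0, "rz": 0},
  {"rx": 0, "ry": 0, "dz": 0, "fingers": 0, "dx": 0, "dy": 0, "rz": 0},
  {"rx": 0, "ry": 0, "dz": 0, "fingers": 0.3, "dx": 0, "dy": 0, "rz": 0},
  {"rx": 0, "ry": 0, "dz": 0, "fingers": 0.6, "dx": 0, "dy": 0, "rz": 0},
  {"rx": 0, "ry": 0, "dz": 0, "fingers": 1, "dx": 0, "dy": 0, "rz": 0},
], force=40)

```text
time: 4.35
eef_pos: [430.4, 79.4, 71.4]
eef_rot: [[0.168, 0.986, -0.002], [0.986, -0.168, 0.0], [-0.0, -0.002, -1.0]]
contact_force: [-10.0, 1.9, 6.0]
finger_gap: 43.6
```

Emit:
step_arm([
  {"rx": 0, "ry": 0, "dz": 0, "fingers": 1, "dx": 0, "dy": 0, "rz": 0},
  {"rx": 0, "ry": 0, "dz": 0, "fingers": 1, "dx": 0, "dy": 0, "rz": 0},
  {"rx": 0, "ry": 0, "dz": 0, "fingers": 1, "dx": 0, "dy": 0, "rz": 0},
  {"rx": 0, "ry": 0, "dz": 0, "fingers": 1, "dx": 0, "dy": 0, "rz": 0},
  {"rx": 0, "ry": 0, "dz": 0, "fingers": 1, "dx": 0, "dy": 0, "rz": 0},
  {"rx": 0, "ry": 0, "dz": 0, "fingers": 1, "dx": 0, "dy": 0, "rz": 0},
  {"rx": 0, "ry": 0, "dz": 0, "fingers": 1, "dx": 0, "dy": 0, "rz": 0},
  {"rx": 0, "ry": 0, "dz": 0, "fingers": 1, "dx": 0, "dy": 0, "rz": 0},
])

```text
time: 5.15
eef_pos: [433.4, 79.3, 72.1]
eef_rot: [[0.169, 0.986, 0.004], [0.986, -0.169, 0.001], [0.001, 0.004, -1.0]]
contact_force: [8.6, -1.6, 6.5]
finger_gap: 26.4
```

Run:
```python
from h import *
np.set_printoptions(suppress=True,precision=2)
s=ctrl.sense(); print(s['time'],s['eef_pos'],s['contact_force'],s['torque'],s['finger_gap'])
snap('wrist','w5')
```

```text
5.15 [433.39  79.35  72.09] [ 8.63 -1.58  6.51] [-0.23 -0.75 -0.21] 26.39842520481204
```

View pics/w5.png

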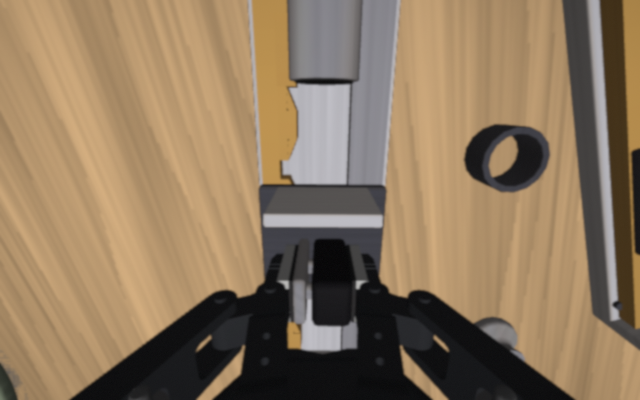

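The tab is fully squeezed: the gap is 26.4 mm, and the tab lies close against the grip in the picture. Now I'll slide about 50 mm along (0.168, 0.986) and ease off the 8 N side load.

Emit:
step_arm([
  {"rx": 0, "ry": 0, "dz": 0, "fingers": 1, "dx": 1.8, "dy": 4, "rz": 0},
  {"rx": 0, "ry": 0, "dz": 0, "fingers": 1, "dx": 1.4, "dy": 8, "rz": 0},
  {"rx": 0, "ry": 0, "dz": 0, "fingers": 1, "dx": 1.4, "dy": 8, "rz": 0},
  {"rx": 0, "ry": 0, "dz": 0, "fingers": 1, "dx": 1.4, "dy": 8, "rz": 0},
  {"rx": 0, "ry": 0, "dz": 0, "fingers": 1, "dx": 1.4, "dy": 8, "rz": 0},
  {"rx": 0, "ry": 0, "dz": 0, "fingers": 1, "dx": 1.2, "dy": 7, "rz": 0},
  {"rx": 0, "ry": 0, "dz": 0, "fingers": 1, "dx": 0.7, "dy": 4, "rz": 0},
  {"rx": 0, "ry": 0, "dz": 0, "fingers": 1, "dx": 0.4, "dy": 2, "rz": 0},
])

```text
time: 6.0
eef_pos: [442.4, 128.8, 72.1]
eef_rot: [[0.168, 0.986, 0.003], [0.986, -0.168, 0.001], [0.001, 0.002, -1.0]]
contact_force: [4.0, -1.0, 12.6]
finger_gap: 26.4
```

Emit:
step_arm([
  {"rx": 0, "ry": 0, "dz": 0, "fingers": 1, "dx": 0, "dy": 0, "rz": 0},
  {"rx": 0, "ry": 0, "dz": 0, "fingers": 1, "dx": 0, "dy": 0, "rz": 0},
  {"rx": 0, "ry": 0, "dz": 0, "fingers": 1, "dx": 0, "dy": 0, "rz": 0},
  {"rx": 0, "ry": 0, "dz": 0, "fingers": 1, "dx": 0, "dy": 0, "rz": 0},
  {"rx": 0, "ry": 0, "dz": 0, "fingers": 1, "dx": 0, "dy": 0, "rz": 0},
  {"rx": 0, "ry": 0, "dz": 0, "fingers": 1, "dx": 0, "dy": 0, "rz": 0},
  {"rx": 0, "ry": 0, "dz": 0, "fingers": 1, "dx": 0, "dy": 0, "rz": 0},
  {"rx": 0, "ry": 0, "dz": 0, "fingers": 1, "dx": 0, "dy": 0, "rz": 0},
])

```text
time: 6.8
eef_pos: [442.3, 128.6, 72.1]
eef_rot: [[0.169, 0.986, 0.002], [0.986, -0.169, 0.001], [0.001, 0.002, -1.0]]
contact_force: [3.0, 0.1, 11.2]
finger_gap: 26.5
```

Run:
```python
from h import *
np.set_printoptions(suppress=True,precision=2)
s=ctrl.sense(); print(s['time'],s['eef_pos'],s['contact_force'],s['torque'],s['finger_gap'])
snap('wrist','w6')
```

```text
6.8 [442.32 128.55  72.09] [ 2.97  0.11 11.16] [-0.   -0.04 -0.29] 26.451084161473297
```

View pics/w6.png

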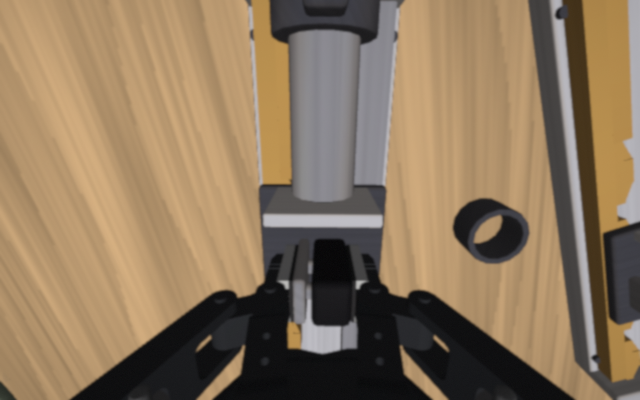

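The stop moved 50.0 mm with the grasp (plate still at rows 214–227), and its plate is just short of the tube. Let go, then rise.

Emit:
step_arm([
  {"rx": 0, "ry": 0, "dz": 0, "fingers": 0.6, "dx": 0, "dy": 0, "rz": 0},
  {"rx": 0, "ry": 0, "dz": 0, "fingers": 0.45, "dx": 0, "dy": 0, "rz": 0},
  {"rx": 0, "ry": 0, "dz": 0, "fingers": 0.3, "dx": 0, "dy": 0, "rz": 0},
  {"rx": 0, "ry": 0, "dz": 0, "fingers": 0.1, "dx": 0, "dy": 0, "rz": 0},
  {"rx": 0, "ry": 0, "dz": 0, "fingers": 0, "dx": 0, "dy": 0, "rz": 0},
  {"rx": 0, "ry": 0, "dz": 0, "fingers": 0, "dx": 0, "dy": 0, "rz": 0},
  {"rx": 0, "ry": 0, "dz": 0, "fingers": 0, "dx": 0, "dy": 0, "rz": 0},
  {"rx": 0, "ry": 0, "dz": 0, "fingers": 0, "dx": 0, "dy": 0, "rz": 0},
])

```text
time: 7.65
eef_pos: [441.3, 128.3, 71.3]
eef_rot: [[0.168, 0.986, 0.0], [0.986, -0.168, 0.0], [0.0, 0.0, -1.0]]
contact_force: [-0.3, -0.9, -0.6]
finger_gap: 85.3
```

Run:
```python
from h import *
np.set_printoptions(suppress=True,precision=2)
s=ctrl.sense(); print(s['time'],s['eef_pos'],s['contact_force'],s['torque'],s['finger_gap'])
snap('wrist','w7')
```

```text
7.65 [441.26 128.27  71.34] [-0.28 -0.89 -0.6 ] [-0.01 -0.02 -0.02] 85.29897893579991
```

View pics/w7.png

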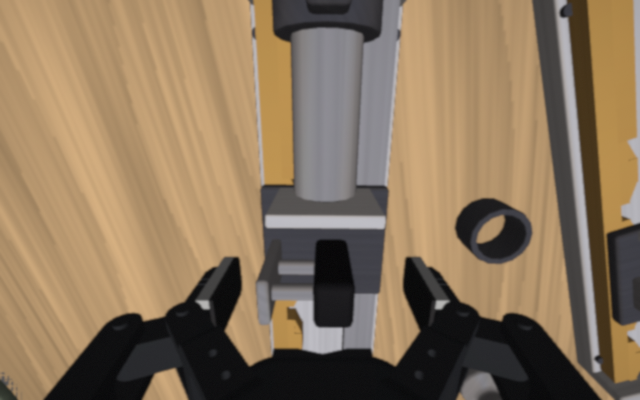

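The tab has sprung out, with its outer edge at x 257 and the grip's at x 353, and nothing touches the fingers. I'll rise and check.

Emit:
step_arm([
  {"rx": 0, "ry": 0, "dz": 10, "fingers": 0, "dx": 0, "dy": 0, "rz": 0},
  {"rx": 0, "ry": 0, "dz": 25, "fingers": 0, "dx": 0, "dy": 0, "rz": 0},
  {"rx": 0, "ry": 0, "dz": 35, "fingers": 0, "dx": 0, "dy": 0, "rz": 0},
  {"rx": 0, "ry": 0, "dz": 35, "fingers": 0, "dx": 0, "dy": 0, "rz": 0},
  {"rx": 0, "ry": 0, "dz": 25, "fingers": 0, "dx": 0, "dy": 0, "rz": 0},
  {"rx": 0, "ry": 0, "dz": 10, "fingers": 0, "dx": 0, "dy": 0, "rz": 0},
  {"rx": 0, "ry": 0, "dz": 0, "fingers": 0, "dx": 0, "dy": 0, "rz": 0},
  {"rx": 0, "ry": 0, "dz": 0, "fingers": 0, "dx": 0, "dy": 0, "rz": 0},
])

```text
time: 8.5
eef_pos: [440.8, 128.3, 210.8]
eef_rot: [[0.168, 0.986, -0.001], [0.986, -0.168, -0.0], [-0.0, -0.001, -1.0]]
contact_force: [-0.4, -0.2, 0.0]
finger_gap: 85.4
```

Run:
```python
from h import *
np.set_printoptions(suppress=True,precision=2)
s=ctrl.sense(); print(s['time'],s['eef_pos'],s['contact_force'])
im=snap('wrist','w8'); im2=snap('side','side8'); snap('top','top8')
cv2.imwrite('pics/w8z.png',cv2.resize(im[60:260,220:420,::-1],None,fx=3,fy=3,interpolation=cv2.INTER_CUBIC))
a,_,_=load('side0'); z=lambda i:cv2.resize(i[110:270,180:390,::-1],None,fx=1.9,fy=1.9,interpolation=cv2.INTER_CUBIC)
cv2.imwrite('pics/s8z.png',np.hstack([z(a),z(im2)]))
```

```text
8.5 [440.79 128.3  210.75] [-0.45 -0.21  0.02]
```

View pics/w8z.png

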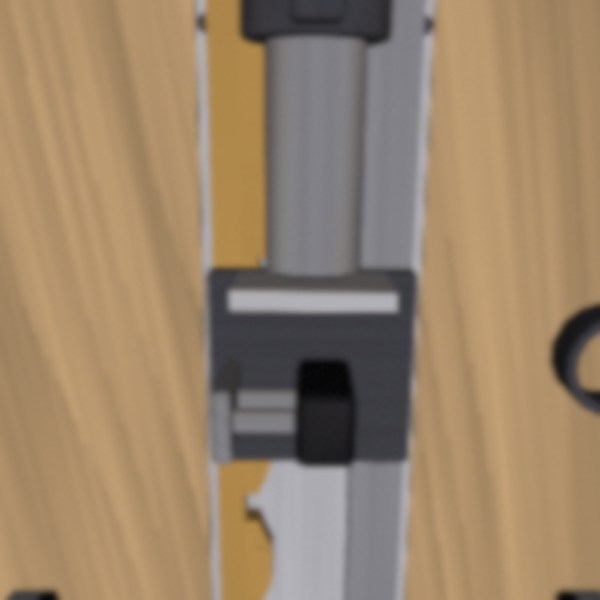

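View pics/s8z.png

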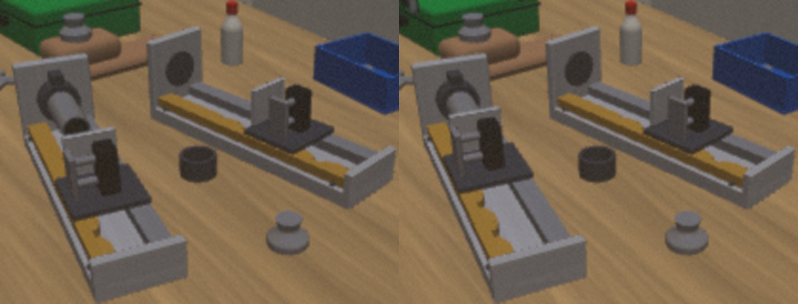

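View pics/w8.png

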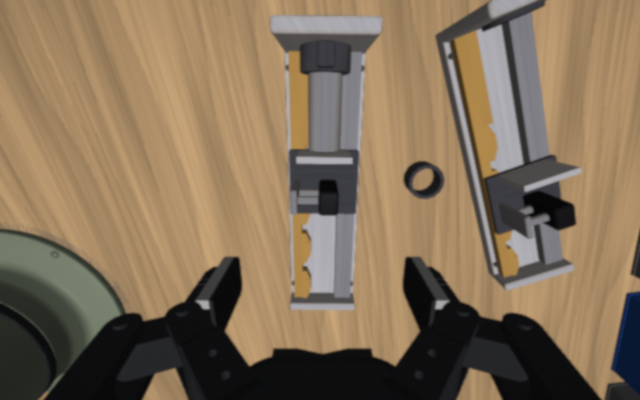

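Zoomed wrist view: plate top at (228..398, 291..311), tab outer edge at 212, grip top at 298–352. The spare stop looks unchanged in the side pair. Now the numbers.

Run:
```python
from h import *
np.set_printoptions(suppress=True,precision=1)
w=lambda x,y:('w8',220+(x+.5)/3-.5,60+(y+.5)/3-.5)
p=np.mean([onplane(*w(*q),81) for q in((228,291),(398,292),(398,312),(228,311))],0)
for p0 in((438.6,116.7),(438.9,116.6)):
    print('stop moved',(p[:2]-np.array(p0))@[.169,.986])
W=[onplane(*w(*q),85) for q in((213,430),(353,430))];print('across',np.linalg.norm(W[0]-W[1]))
a=load('top0')[0].astype(int);b=load('top8')[0].astype(int)
cv2.imwrite('pics/t8.png',load('top8')[0][:,:,::-1])
d=np.abs(a-b).max(2)[110:190,215:275]; print('top diff spare',d.max(),(d>30).sum())
a=load('side0')[0].astype(int);b=load('side8')[0].astype(int)
d=np.abs(a-b).max(2)[140:200,300:370]; print('side diff spare',d.max(),(d>30).sum())
```

```text
stop moved 49.69352913941922
stop moved 49.74142913941923
across 42.32459423449054
top diff spare 19 0
side diff spare 14 0
```

```bash
python3 -c "
from h import *
print(ctrl.hand_in(), ctrl.sense()['time'])"
```

```text
the job is handed in; nothing more can be done
the job is handed in; nothing more can be done
```

I squeezed the latch tab on the tube gauge, slid the stop 50 mm to the next notch, let go and lifted clear. I handed the job in at about 8.7 s of the 29 s allowed.

**Last checks:**
- **Stop position:** the stop plate measured 49.7 mm from where it started, against the notch at 50 mm.
- **Latch tab:** it is sprung out again, at about 42 mm across. The text gives 44 mm released and 27 mm squeezed.
- **Lock:** I judged this from the stop position and the tab, and did not push the stop to test it.
- **Spare stop:** the top and side pictures show no change from the start.
- **Contact:** the force reading was near zero with the gripper open and raised.

**What disagreed or failed:**
- **First heights:** the top camera paired with the side or wrist camera put points from about 10 mm too low to 9 mm too high. Two wrist views settled the tops at 83–84 mm and the plate at about 81 mm, within 2 mm of the text.
- **Move calls:** my first two were refused for missing keys, and my first approach overshot by about 45 mm in free air. I corrected it before going down.

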